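# Load the scan stand, raise its head to the red mark and clamp it, hand still on

## Robot

A 6-joint arm with a two-finger parallel gripper is mounted at the origin on the work surface. World frame = base frame: x ahead of the robot, y to its left, z up, the work surface at z = 0. Lengths are in mm, angles in rad, forces in N, time in s.
With the tool pointing down it reaches from about 350 to 975 mm from the base axis. Payload 7.1 kg.
Tool frame: the origin (TCP) lies at the centre of the arm's flange, where the gripper is bolted on; the fingertips stand 182 mm ahead of it and the grasp point (between the pads) lies 163 mm ahead of it; x points along the fingers, y is the direction in which the jaws open and shut, and the axes are right-handed (so a half turn about x gives the same grasp; the last joint's range is limited). The gripper opens to 88 mm and grips with 3 to 60 N. Pads are 20 mm wide; open, the fingers measure 115 mm over their backs; the gripper's body (75 mm by 178 mm) begins 61 mm behind the grasp point.
Start: joints at [-1.148, 0.423, 1.63, -0, 1.089, -0.019], TCP at [267.245, -564.966, 404.675] pointing down, gripper open.
Joint ranges: [-3, 3], [-0.9, 2.11], [0.09, 2.58], [-1.31, 4.45], [0.11, 2.69], [-2.54, 2.54]. Speed limits (rad/s): [2.39, 2.39, 3.01, 3.14, 3.14, 3.14].

## Interface

Orientations are given as a rotation vector (axis times angle).
In Python, from workcell import readout, viewer, workorder, models gives the robot as it stands. The module is installed in compiled form; this text tells all that it offers.
- The arm moves only by the tool apply_moves, never from a script. Its argument "commands" is a list that holds one entry, the list of rows, each a list of 4 numbers: the shift along the world's x, y, z in m, then the turn about the world's z in rad. A call has 1 to 8 rows; each row is the pose to reach, as a shift and turn from the pose commanded when the call began; what a row does not reach only later rows make up. A row lasts 1/8 s, in which the tool goes at most 62.5 mm and 10.7 degrees, less where a joint would pass 70% of its speed; a pose out of reach is approached as far as the arm can. A call with a gripper value outside its range is refused whole. "gripper" is the finger opening in m, from 0 to 0.0878, set as the call begins (left out, the last holds). The fingers move at their own pace and stop on an object; the grip force is fixed at half the most. Time passes only in rows, so rows that repeat a pose let the fingers close. It gives the time, the measured TCP pose, the force and the opening at its end, in the units of the state.
- readout.get_obs(): the state, without advancing time (a new reading comes with each control period).
- viewer.get_image(name): name is "side" or "top"; returns a dict with "color" (400x640x3 uint8, red, green, blue), "vertical_fov" (degrees; the focal length in pixels is half the picture's height over the tangent of half this angle, whatever the lens; pixels are square), "cx", "cy" (the principal point, pixels), "rvec" (rotation vector, rad) and "tvec" (3), from world to camera coordinates, as OpenCV has them. Camera axes: x right, y down, z forward; pixel columns grow to the right and rows downward; lengths in mm; the calibration is good to about 2 mm. A picture is of the moment at which its call begins. There is no depth.
- workorder.close_job(): hands the job in, once; it reports no verdict.
Trained networks look in the newest picture that a camera, given by its name, has taken for a name from the list of things; names that differ only in an ending like _2 or _b are one class to them, and where a whole thing is asked for, a point or a joint stands for the part that bears it (a point fixed in the world has none). Each returns a list of dicts, best first, with "conf" (0 to 1); they miss things now and then, are a little off and sometimes report something else, mostly with a low value. They report only what shows in the picture. A call takes as long as a camera call. They do not tell look-alikes from the thing itself.
- models.search_frame(camera, label): "position" ([x, y, z] in mm, in world coordinates, good to about 4 mm: the middle of the surface that is visible of it).
- models.place_of(camera, label): "position" ([x, y, z] in mm, in world coordinates, good to about 4 mm: a listed point, or the origin of a listed thing).
The state is a dict: "t": time; "qpos": joint angles; "qvel": joint speeds; "joint_torque": joint torques, N m; "ee_pos": TCP position; "orientation": TCP orientation; "ft_force": force on the tool from outside, world axes, zero at the start; "moment": the same for the moment, N m; "width": finger opening in mm.
Only numpy, scipy, OpenCV 4.12 (cv2) and the standard library are available. Lean on these libraries where they do the work, as an engineer would, in place of code of your own. Each camera call takes 0.05 s, during which the arm holds its last target.

## Task

Lay the picking terminal on the lime-green sloped tray of the scan stand, screen up, with its keypad end down at the tray's lower lip, and let go of it. Then take the sliding head by its black grip and open blue cam lever together, gently so that the lever stays open, push the head up the tube until its upper edge stands on the red band, hold it still there for a moment, and squeeze the lever fully shut without letting the head slip. Finish while still holding grip and lever squeezed together, never letting go, and leave the white pick bin, the tape roll and the hand scanner where they are.

Things in the scene. Friction and masses are not known exactly. Their poses are not given: they have to be found in the camera images.
- terminal_mid (a point): centre of the loose picking terminal, a black slab 150 x 62 x 24 mm (0.28 kg) with yellow ends, lying screen up on the bench at the start. x along its length towards the screen end (-x is the keypad end), y across its 62 mm width, z out of the screen. Take it across the 62 mm width.
- screen_end (a point): middle of the terminal's end face beyond the screen (far from the keypad), 75 mm along x from terminal_mid.
- tray_mid (a point): centre of the top face of the lime-green tray, a plate 155 x 80 x 4 mm on the sliding head. x points up the slope, parallel to the slanted tube (20 degrees), y across, z out of the tray. A lip 10 mm high closes the lower end (inner face at x = -71.5 mm) and turns the corners (inner faces y = +-40, up to x = -43 mm). A terminal resting on the lip has its centre at x = +3.5, y = 0, z = 12 mm.
- grip_mid (a point): where to take the sliding head: on the axis of its black grip, 28 x 28 mm square, clear for 56 mm down and 40 mm up the tube from here; x up the tube, y across, z square out, as on the tray. The blue lever is on the -y side: together they reach from y = +14 to y = -46 mm with the lever open, to y = -26 with it shut. It is 137 mm up the tube from tray_mid and 23 mm below the tray's surface.
- head_edge (a point): on the tube axis at the upper edge of the sliding head (end face of its clamp collar, 40 mm wide), 70 mm up the tube from grip_mid; x up the tube.
- mark_mid (a point): middle of the red band round the 20 mm steel tube, 10 mm wide along the tube, above the head's upper edge at the start; painted on, nothing to feel. x up the tube. The head is at its mark when head_edge lies here, on the band.
- head (a joint): travel of the head up the tube in m: 0 on the bottom bumper (where it starts), 0.125 at the upper stop. The head weighs about 0.5 kg and slides easily: with the lever open it runs down onto the bumper when let go.
- lever (a joint): opening of the blue cam lever in rad: 0 fully shut (along the grip, head clamped), about 0.3 wide open (start). Stiff, springy: its tip yields at about 10 N and needs 17 N to shut, when it stays shut; the cam bites below 0.13. Fingers 53 to 56 mm apart on grip and lever hold the head with the lever still open. The grip cannot yield sideways: as the lever shuts, the middle between the fingers moves to +y.
- lever_tip (a point): centre of the rounded tip (radius 5 mm, 20 mm high) of the lever, 62 mm from its hinge, which lies at x = +52, y = -21 mm from grip_mid with its axis along z; the tip points down the tube and swings out to -y, so a finger on its -y side drawn towards the grip shuts it.
- lever_handle: the blue handle of the lever, 45 x 8 x 20 mm; origin on the lever's hinge.
- grip: the black square grip of the head, 96 x 28 x 28 mm; origin at its centre, 8 mm down the tube from grip_mid.
- pick_bin_mid (a point): centre of a loose white pick bin with goods, 100 x 200 x 105 mm: leave alone.
- tape_roll_mid (a point): centre of a loose roll of brown tape standing flat, 96 mm across, 48 mm high: leave alone.
- scanner_mid (a point): middle of a loose grey hand scanner lying on the bench, about 175 x 42 x 62 mm, 30 mm above the bench: leave alone.
There are look-alikes about, which are no part of the job. What is shaped like the part that bears terminal_mid but orange is not meant.

How it is judged:
By the outcome, as a careful person would: the job done as asked, in the order asked, and still so for the second after the job is handed in, while the arm keeps its last pose, push and grip.
It also fails if it takes over 51 s, if anything falls off the work surface, if the arm or the gripper's body presses on something with over 40 N, if the wrist force passes 120 N, or if a joint passes its speed limit or range.

## Working session

There is one attempt and no reset: what is moved stays moved. The work goes in short steps, Python scripts to look and compute and a tool call to move; the robot and the scene stay as the last step left them, time stands still between calls to the robot, and variables do not carry over. Pictures are saved under pics/ and viewed, and the job is handed in when it is done.

Besides the shell and the picture viewer there is one more tool, called after "Request:" as name(argument=value, ...) on one line, values as JSON. apply_moves: Moves the arm, as the interface text tells. Its arguments: {"type":"object","properties":{"commands":{"type":"array","items":{"type":"array","items":{"type":"array","items":{"type":"number"}}}},"gripper":{"type":"number"}},"required":["commands"]}

```bash
mkdir -p pics
cat > h.py <<'E'
import numpy as np,cv2
from workcell import readout, viewer, workorder, models
def cam(n):
    d=viewer.get_image(n); f=200/np.tan(np.radians(d['vertical_fov'])/2)
    d['K']=np.array([[f,0,d['cx']],[0,f,d['cy']],[0,0,1.]]); d['R']=cv2.Rodrigues(np.array(d['rvec'],float))[0]; d['t']=np.array(d['tvec'],float).ravel(); return d
def proj(d,p):
    p=np.atleast_2d(p).astype(float); c=p@d['R'].T+d['t']; u=c@d['K'].T; return u[:,:2]/u[:,2:]
def ray(d,uv):
    v=d['R'].T@np.linalg.inv(d['K'])@np.array([uv[0],uv[1],1.]); o=-d['R'].T@d['t']; return o,v/np.linalg.norm(v)
def atz(d,uv,z):
    o,v=ray(d,uv); return o+v*(z-o[2])/v[2]
def save(d,n,crop=None,s=1):
    im=d['color'][:,:,::-1]
    if crop: im=im[crop[1]:crop[3],crop[0]:crop[2]]
    cv2.imwrite('pics/'+n,cv2.resize(im,None,fx=s,fy=s,interpolation=cv2.INTER_CUBIC))
E
python3 - <<'E'
from h import *
np.set_printoptions(precision=1,suppress=True)
o=readout.get_obs(); print(o)
for n in ['side','top']:
    d=cam(n); save(d,n+'0.png'); print(n,d['vertical_fov'],d['cx'],d['cy'],-d['R'].T@d['t'])
    for l in ['terminal_mid','screen_end','tray_mid','grip_mid','head_edge','mark_mid','lever_tip','pick_bin_mid','tape_roll_mid','scanner_mid']:
        for r in models.place_of(n,l)[:3]: print(l,np.array(r['position']),round(r['conf'],2),proj(d,r['position'])[0])
E
```

```text
{'t': 0.0, 'qpos': array([-1.1,  0.4,  1.6, -0. ,  1.1, -0. ]), 'qvel': array([ 0., -0., -0., -0., -0.,  0.]), 'joint_torque': array([  0. , -54.5, -27.4,   0.1,   0. ,  -0. ]), 'ee_pos': array([ 267.1, -564.7,  403.9]), 'orientation': array([ 2. ,  0.4, -2. ]), 'ft_force': array([ 0.1, -0.1,  0.3]), 'moment': array([-0.,  0., -0.]), 'width': 87.87501936530505}
side 55.31697628968111 310.0542218606843 197.54628016980072 [-209.1  787.7  924.5]
terminal_mid [ 445.3 -339.9   12.2] 0.7 [397.2 211.2]
screen_end [ 461.3 -266.2   13.3] 0.73 [383.2 217.3]
screen_end [ 449.3 -341.2    9. ] 0.48 [396.5 211.3]
tray_mid [525.9  -0.5 132.8] 0.59 [325.7 215.2]
grip_mid [513.5 137.4 158.4] 0.6 [299.3 228.7]
grip_mid [ 447.8 -342.2    5.9] 0.42 [396.9 212. ]
head_edge [513.2 199.8 183.6] 0.84 [284.5 231.4]
head_edge [507.7 289.8 214.4] 0.65 [262.1 238. ]
mark_mid [506.5 288.8 214.5] 0.47 [262.6 238. ]
lever_tip [556.8 131.7 156.3] 0.43 [291.5 222.8]
pick_bin_mid [752.4 139.6  36.7] 0.98 [256.4 227.2]
tape_roll_mid [550.9 473.9  26.6] 0.93 [210.2 309.4]
scanner_mid [ 745.7 -315.6   33.6] 0.86 [337.9 
[... 203 characters left out ...]
een_end [ 390.8 -586.8   12.8] 0.8 [463.1 261.2]
screen_end [ 464.9 -265.7   13.7] 0.59 [378.7 243.1]
screen_end [505.1 293.8 219.9] 0.2 [218.8 231.5]
tray_mid [523.7  -0.9 127.8] 0.81 [309.  226.6]
grip_mid [513.4 134.1 153. ] 0.61 [270.  229.6]
head_edge [511.2 199.7 181.7] 0.78 [249.6 230. ]
mark_mid [504.2 293.  216.9] 0.57 [219.2 231.9]
mark_mid [524.8  -2.1 128.2] 0.31 [309.4 226.2]
mark_mid [550.5 129.8 156.9] 0.31 [271.1 218.8]
lever_tip [552.4 129.2 156.9] 0.51 [271.3 218.2]
pick_bin_mid [760.1 135.5  38.3] 0.66 [272.7 167.5]
tape_roll_mid [547.7 478.8  27.8] 0.54 [181.8 224.4]
scanner_mid [ 748.8 -319.1   31.1] 0.87 [390.2 169.3]
scanner_mid [ 464.9 -265.2   11.2] 0.2 [378.4 243.2]
```

View pics/side0.png

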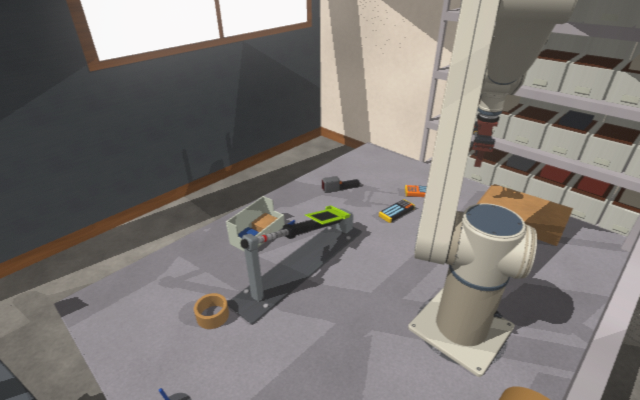

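View pics/top0.png

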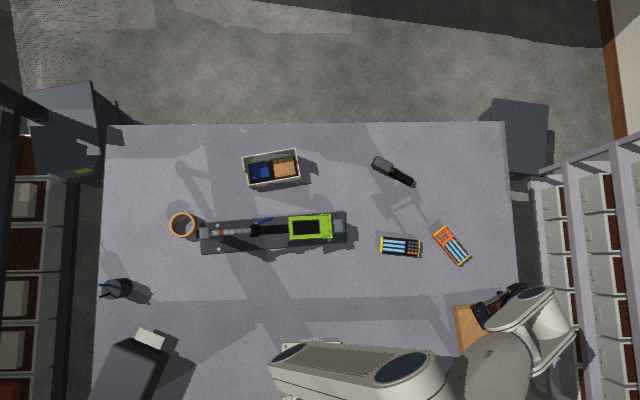

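Run:
```python
import cv2
im=cv2.imread('pics/top0.png'); a=cv2.resize(im[190:300,350:490],None,fx=5,fy=5,interpolation=2);cv2.imwrite('pics/topcrop.png',a)
a=cv2.resize(im[185:275,200:350],None,fx=5,fy=5,interpolation=2);cv2.imwrite('pics/headcrop.png',a)
```

```text
(no output)
```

View pics/topcrop.png

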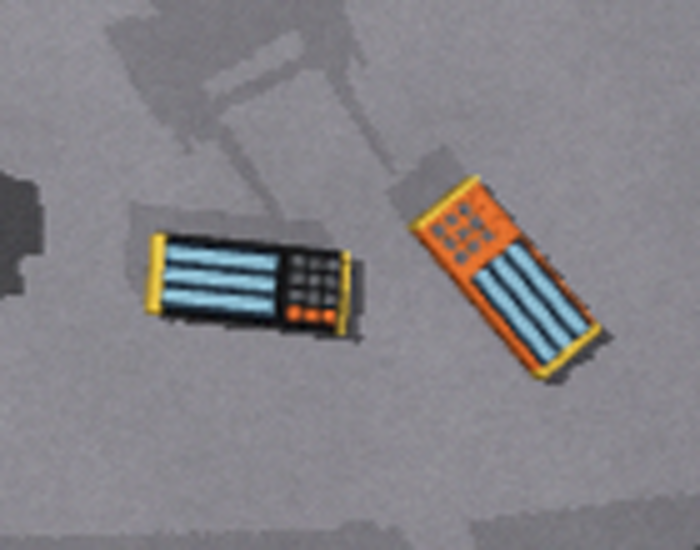

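View pics/headcrop.png

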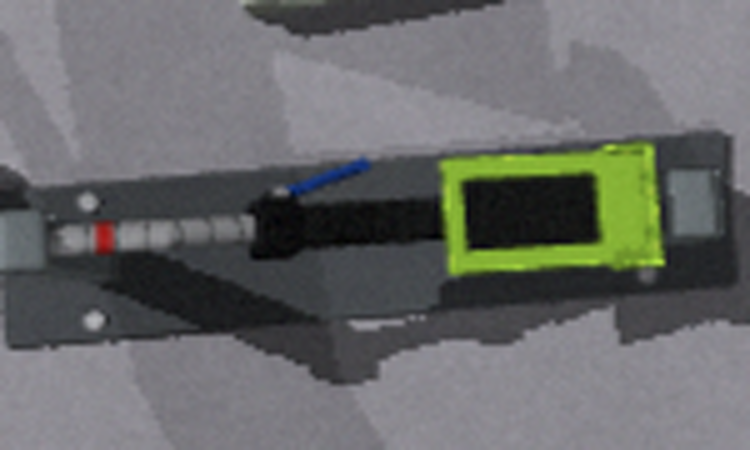

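The two look-alikes are the black terminal at top (400,246) and the orange one at top (451,245). The black one has yellow ends, so it's the one meant, and the crop confirms it. Its screen end points left (+y) and its keypad right, the same way round as the tray, whose lip is on the right. Next I'll refine the geometry.

```bash
cat > geo.py <<'E'
from h import *
from scipy.optimize import least_squares
np.set_printoptions(precision=2,suppress=True)
def fit(names,dets,loc,slope,p0):
    pass
E
python3 - <<'E'
from geo import *
from scipy.spatial.transform import Rotation as Ro
o=readout.get_obs(); R=Ro.from_rotvec(o['orientation']).as_matrix(); print('tool axes (cols)\n',R)
d=cam('top'); im=d['color'].astype(int)
# terminal: mask non-grey in region : yellow ends
hsv=cv2.cvtColor(d['color'],cv2.COLOR_RGB2HSV)
def blob(reg,lo,hi):
    x0,y0,x1,y1=reg; m=cv2.inRange(hsv[y0:y1,x0:x1],lo,hi); n,l,s,c=cv2.connectedComponentsWithStats(m)
    return [(s[i,4],c[i]+[x0,y0]) for i in range(1,n) if s[i,4]>4]
y=blob((370,230,428,262),(20,120,80),(35,255,255)); print('yellow',y)
for a,c in y: print(atz(d,c,20))
g=blob((280,205,340,250),(32,120,80),(50,255,255)); print('lime',g)
r=blob((210,220,235,245),(0,120,60),(8,255,255))+blob((210,220,235,245),(172,120,60),(180,255,255)); print('red',r)
m=cv2.inRange(hsv,(32,120,80),(50,255,255)); m[:, :280]=0;m[:,340:]=0
pts=cv2.findNonZero(m); rect=cv2.minAreaRect(pts); print(rect, cv2.boxPoints(rect))
b=blob((250,210,285,232),(105,120,60),(125,255,255)); print('blue',b)
# fit of head: params x,y,z of tray_mid, yaw using detections both views
L={'tray_mid':(0,0,0),'grip_mid':(137,0,-23),'head_edge':(207,0,-23)}
det={}
for n in ['top','side']:
    for k in list(L)+['lever_tip','mark_mid','terminal_mid','screen_end']:
        for rr in models.place_of(n,k): 
            if rr['conf']>.4: print(n,k,np.array(rr['position']),round(rr['conf'],2))
            if k in L and rr['conf']>.5:
                det.setdefault(k,[]).append(rr['position'])
                break
def W(p,l):
    s=np.radians(20);h=np.array([np.cos(p[3]),np.sin(p[3]),0]);u=np.cos(s)*h+np.array([0,0,np.sin(s)]);n=-np.sin(s)*h+np.array([0,0,np.cos(s)]);yy=np.cross(n,u)
    return p[:3]+l[0]*u+l[1]*yy+l[2]*n
res=least_squares(lambda p:np.concatenate([W(p,L[k])-np.array(q) for k in det for q in det[k]]),[524,0,130,1.6])
print(res.x); print(res.fun.reshape(-1,3))
for k in L: print(k,W(res.x,L[k]))
# top edge corners of tray reproj
for l in [(77.5,40,0),(77.5,-40,0),(-43,40,10),(-43,-40,10)]: print(l,proj(d,W(res.x,l))[0])
E
```

```text
tool axes (cols)
 [[-0.    0.43 -0.9 ]
 [ 0.   -0.9  -0.43]
 [-1.   -0.   -0.  ]]
yellow [(np.int32(49), array([380.67, 244.41])), (np.int32(31), array([418.29, 248.32]))]
[ 459.71 -272.1    20.  ]
[ 442.38 -415.32   20.  ]
lime [(np.int32(650), array([312.58, 226.41]))]
red [(np.int32(20), array([220.35, 232.2 ]))]
((309.8000183105469, 227.10000610351562), (25.24582862854004, 43.43279266357422), 85.2363510131836) [[287.11 216.32]
 [330.39 212.72]
 [332.49 237.88]
 [289.21 241.48]]
blue [(np.int32(43), array([265.33, 219.98]))]
top tray_mid [521.8  -2.7 130.9] 0.82
top grip_mid [513.6 134.  154.5] 0.55
top head_edge [507.7 195.5 185.7] 0.61
top mark_mid [510.5 199.8 182.8] 0.49
top mark_mid [501.6 291.7 219.8] 0.46
top terminal_mid [ 453.9 -342.8   11.3] 0.94
top terminal_mid [ 453.8 -541.8   12.4] 0.77
top screen_end [ 464.3 -264.5   11.5] 0.94
top screen_end [ 394.7 -586.4   13.5] 0.91
side tray_mid [525.9  -0.5 132.8] 0.59
side grip_mid [513.5 137.4 158.4] 0.6
side head_edge [513.2 199.8 183.6] 0.84
side lever_tip [556.8 131.7 156.3] 0.43
side mark_mid [506.5 288.8 214.5] 0.47
side terminal_mid [ 445.3 -339.9   12.2] 0.7
side screen_end [ 461.3 -266.2   13.3] 0.73
side screen_end [ 449.3 -341.2    9. ] 0.48
[523.67  -2.15 132.84   1.64]
[[ 1.87  0.55  1.94]
 [-2.23 -1.65  0.04]
 [ 0.74  0.14  3.58]
 [ 0.84 -3.26 -0.32]
 [ 2.15  4.26 -3.67]
 [-3.35 -0.04 -1.57]]
tray_mid [523.67  -2.15 132.84]
grip_mid [514.34 134.14 158.08]
head_edge [509.85 199.76 182.03]
(77.5, 40, 0) [289.16 239.26]
(77.5, -40, 0) [287.41 216.12]
(-43, 40, 10) [322.74 236.83]
(-43, -40, 10) [320.77 214.32]
```

Request:
apply_moves(commands=[[[0.02,0.025,0,0.13],[0.05,0.06,-0.01,0.28],[0.08,0.1,-0.03,0.44],[0.112,0.135,-0.05,0.6],[0.144,0.172,-0.07,0.77],[0.17,0.205,-0.09,0.91],[0.184,0.2225,-0.105,1.009],[0.184,0.2225,-0.105,1.009]]], gripper=0.0878)

```text
t: 2.85
ee_pos: [451.8, -341.1, 298.7]
orientation: [1.296, 1.153, -1.296]
ft_force: [-0.3, -0.1, 0.1]
width: 87.9
```

Run:
```python
from geo import *
from scipy.spatial.transform import Rotation as Ro
o=readout.get_obs(); R=Ro.from_rotvec(o['orientation']).as_matrix(); print(o['ee_pos'],np.arctan2(R[1,1],R[0,1]),R[:,0])
d=cam('side'); save(d,'s1.png',(340,120,500,260),5)
```

```text
[ 451.77 -341.15  298.68] -0.11798042286336753 [-0.  0. -1.]
```

View pics/s1.png

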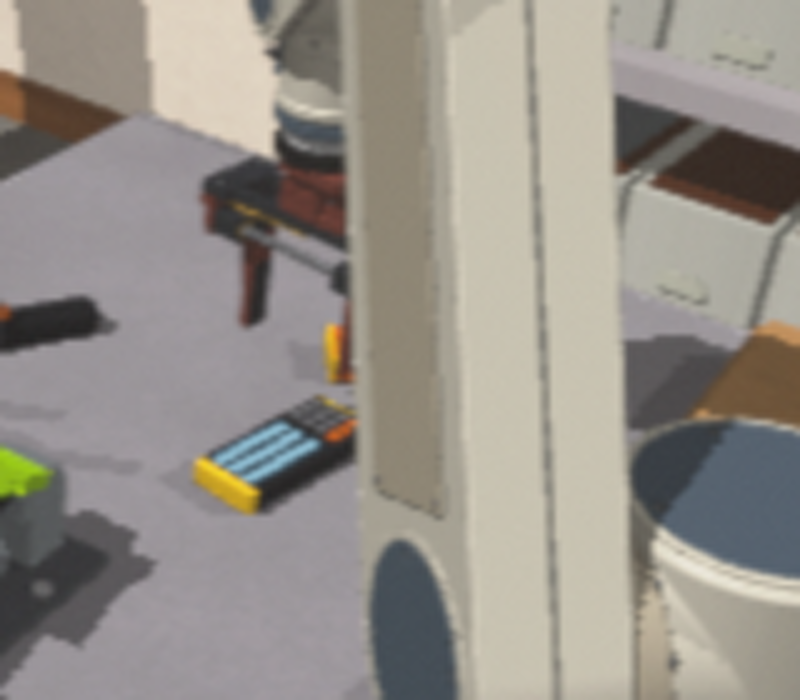

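The crop shows the gripper above the black terminal, with its fingers near crop (255,320) and (345,370) and the jaws across the width. I'll descend next.

Request:
apply_moves(commands=[[[0,-0.001,-0.03,0],[0,-0.001,-0.065,0],[0,-0.001,-0.09,0],[0,-0.001,-0.105,0],[0,-0.001,-0.109,0],[0,-0.001,-0.109,0]]])

```text
t: 3.65
ee_pos: [451.4, -344.0, 191.3]
orientation: [1.298, 1.149, -1.297]
ft_force: [0.2, -0.1, -0.2]
width: 88.0
```

Request:
apply_moves(commands=[[[0,0,0,0],[0,0,0,0],[0,0,0,0],[0,0,0,0],[0,0,0,0],[0,0,0,0]]], gripper=0.055)

```text
t: 4.4
ee_pos: [451.5, -343.6, 191.2]
orientation: [1.297, 1.149, -1.297]
ft_force: [0.2, 1.2, 5.8]
width: 62.0
```

Request:
apply_moves(commands=[[[0,0,0.03,0],[0,0.0,0.07,0],[0.005,0.03,0.12,0.02],[0.02,0.08,0.16,0.05],[0.033,0.14,0.18,0.08],[0.046,0.2,0.19,0.11],[0.058,0.26,0.19,0.14],[0.068,0.315,0.19,0.17]]])

```text
t: 5.4
ee_pos: [519.0, -26.4, 380.5]
orientation: [1.171, 1.233, -1.172]
ft_force: [1.6, -0.3, -1.9]
width: 61.7
```

Request:
apply_moves(commands=[[[0.004,0.035,0,0.017],[0.004,0.043,0,0.017],[0.004,0.043,0,0.017]]])

```text
t: 5.78
ee_pos: [522.9, 14.5, 380.2]
orientation: [1.158, 1.241, -1.16]
ft_force: [0.7, -0.0, -3.5]
width: 61.6
```

Run:
```python
from geo import *
from scipy.spatial.transform import Rotation as Ro
o=readout.get_obs(); R=Ro.from_rotvec(o['orientation']).as_matrix(); print(o['ee_pos'],np.arctan2(R[1,1],R[0,1]),o['width'],o['ft_force'])
d=cam('side'); save(d,'s2.png',(240,110,400,250),5)
for n in ['side','top']:
  dd=cam(n)
  for k in ['terminal_mid','screen_end']:
    for r in models.place_of(n,k): print(n,k,np.array(r['position']),round(r['conf'],2))
save(dd,'t2.png',(200,160,400,280),4)
```

```text
[522.9   14.51 380.22] 0.06774631885859236 61.56748990014778 [ 0.71 -0.04 -3.52]
side terminal_mid [516.6  19.6 196.9] 0.79
side terminal_mid [ 457.7 -540.9   10.5] 0.44
side screen_end [519.3  89.1 204.2] 0.71
top terminal_mid [ 454.8 -541.3   13.2] 0.77
top terminal_mid [524.6  14.1 199.8] 0.39
top screen_end [ 391.1 -583.1   11.9] 0.92
top screen_end [518.7  91.2 200.3] 0.43
top screen_end [510.7 125.8 155.1] 0.41
```

View pics/s2.png

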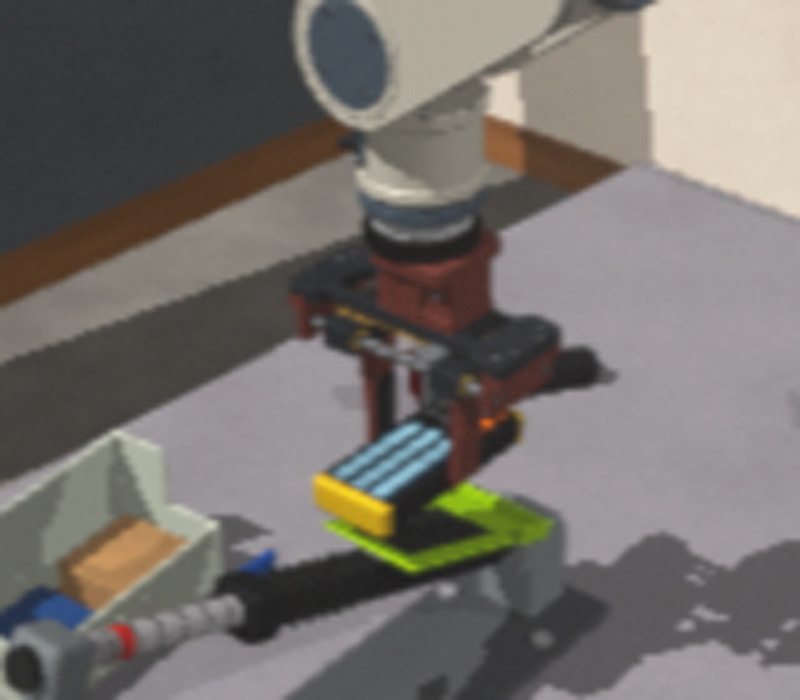

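View pics/t2.png

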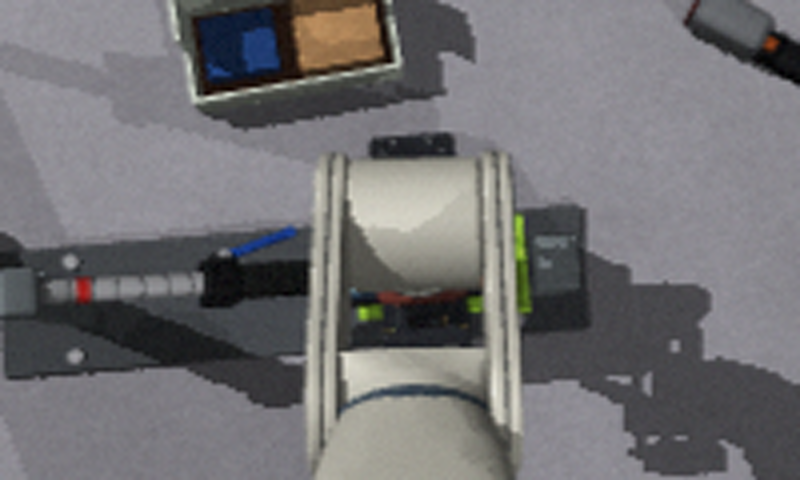

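Request:
apply_moves(commands=[[[0.0005,-0.008,-0.01,0],[0.0005,-0.0155,-0.02,0],[0.0005,-0.0155,-0.027,0],[0.0005,-0.0155,-0.032,0],[0.0005,-0.0155,-0.035,0]]])

```text
t: 6.75
ee_pos: [523.9, -1.0, 345.7]
orientation: [1.159, 1.24, -1.159]
ft_force: [-0.2, -2.5, 2.4]
width: 61.3
```

Request:
apply_moves(commands=[[[0,0,-0.003,0],[0,0,-0.006,0],[0,0,-0.009,0]]])

```text
t: 7.12
ee_pos: [523.9, -1.0, 336.8]
orientation: [1.16, 1.239, -1.159]
ft_force: [0.1, -3.3, 2.0]
width: 61.6
```

Request:
apply_moves(commands=[[[0,0,-0.003,0],[0,0,-0.006,0],[0,0,-0.009,0]]])

```text
t: 7.5
ee_pos: [523.9, -0.9, 327.6]
orientation: [1.16, 1.24, -1.159]
ft_force: [1.3, -1.3, 1.3]
width: 61.7
```

Run:
```python
from geo import *
d=cam('side'); save(d,'s3.png',(270,160,390,250),6)
for n in ['side']:
  for k in ['terminal_mid','screen_end','tray_mid']:
    for r in models.place_of(n,k): print(n,k,np.array(r['position']),round(r['conf'],2))
```

```text
side terminal_mid [518.2   0.4 144.1] 0.97
side terminal_mid [548.5 472.6  26.2] 0.63
side screen_end [521.1  73.7 177. ] 0.65
side tray_mid [526.3   1.7 132.9] 0.6
side tray_mid [556.1 131.7 157.5] 0.47
```

View pics/s3.png

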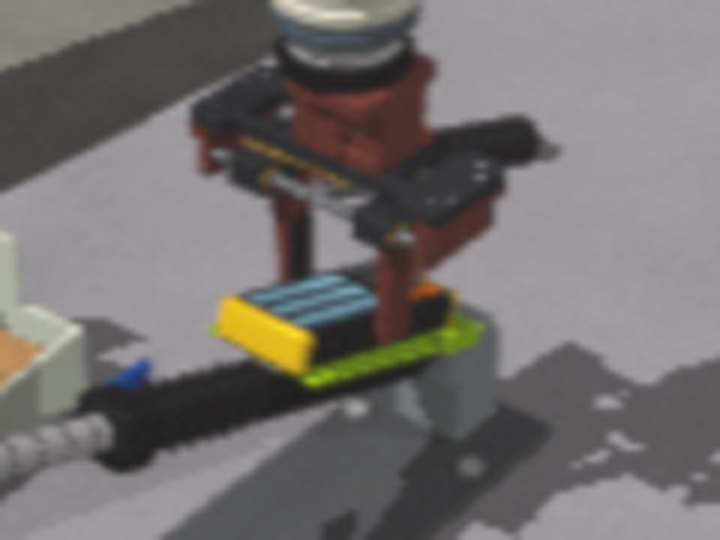

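The terminal has pivoted and lies along the tray. Next I'll slide it down to the lip while watching the force.

Request:
apply_moves(commands=[[[0,0,-0.0015,0],[0,-0.002,-0.0023,0],[0,-0.004,-0.003,0]]])

```text
t: 8.07
ee_pos: [523.6, -5.0, 324.6]
orientation: [1.16, 1.241, -1.16]
ft_force: [0.3, 1.1, 1.5]
width: 61.5
```

Request:
apply_moves(commands=[[[0,-0.001,-0.0004,0],[0,-0.002,-0.0008,0]]])

```text
t: 8.32
ee_pos: [523.7, -6.9, 323.9]
orientation: [1.16, 1.241, -1.16]
ft_force: [-1.0, 5.0, 6.0]
width: 61.9
```

Request:
apply_moves(commands=[[[0,-0.001,-0.0003,0],[0,-0.001,-0.0003,0]]])

```text
t: 8.57
ee_pos: [523.6, -7.2, 323.9]
orientation: [1.161, 1.241, -1.159]
ft_force: [-2.1, 8.6, 5.4]
width: 61.9
```

Request:
apply_moves(commands=[[[0,-0.001,-0.0003,0],[0,-0.001,-0.0003,0]]])

```text
t: 8.82
ee_pos: [523.7, -7.5, 323.9]
orientation: [1.163, 1.242, -1.159]
ft_force: [-2.1, 12.5, 8.5]
width: 61.6
```

Contact with the lip is firm. I'll release it and back off upwards.

Request:
apply_moves(commands=[[[0,0.0005,0,0],[0,0.0005,0,0],[0,0.0005,0,0],[0,0.0005,0,0],[0,0.0005,0,0]]], gripper=0.0878)

```text
t: 9.45
ee_pos: [523.8, -8.6, 323.2]
orientation: [1.16, 1.24, -1.16]
ft_force: [-0.2, 0.3, -0.5]
width: 87.9
```

Request:
apply_moves(commands=[[[0,0,0.03,0],[0,0,0.07,0],[0,0.02,0.1,0],[-0.01,0.07,0.11,0],[-0.01,0.12,0.11,0],[-0.01,0.17,0.11,0],[-0.01,0.17,0.11,0]]])

```text
t: 10.32
ee_pos: [513.5, 164.1, 433.3]
orientation: [1.157, 1.242, -1.156]
ft_force: [0.0, -0.3, -0.3]
width: 88.0
```

Run:
```python
from geo import *
o=readout.get_obs(); print(o['ee_pos'],o['ft_force'])
d=cam('side'); save(d,'s4.png',(230,150,390,260),5)
t=cam('top'); save(t,'t4.png',(200,170,350,270),5)
for n in ['side','top']:
  for k in ['terminal_mid','screen_end','tray_mid','grip_mid','head_edge','mark_mid','lever_tip']:
    for r in models.place_of(n,k):
      if r['conf']>.4: print(n,k,np.array(r['position']),round(r['conf'],2))
```

```text
[513.51 164.08 433.32] [ 0.03 -0.32 -0.25]
side terminal_mid [ 456.2 -537.5    8.5] 0.73
side terminal_mid [517.3  -5.  140.9] 0.64
side screen_end [520.5  68.7 173.6] 0.86
side screen_end [ 395.7 -587.4   14.3] 0.53
side tray_mid [527.9  -0.1 134.9] 0.58
side grip_mid [513.1 136.5 161.3] 0.66
side head_edge [510.  201.8 180.6] 0.69
side mark_mid [506.  290.7 216.1] 0.52
side lever_tip [553.7 129.9 158.3] 0.59
top terminal_mid [ 449.5 -542.2   14.2] 0.84
top terminal_mid [525.   -3.9 144.2] 0.59
top screen_end [ 393.7 -584.9   10.4] 0.62
top screen_end [521.8  67.7 170. ] 0.59
top tray_mid [523.3  -1.6 129.1] 0.5
```

View pics/s4.png

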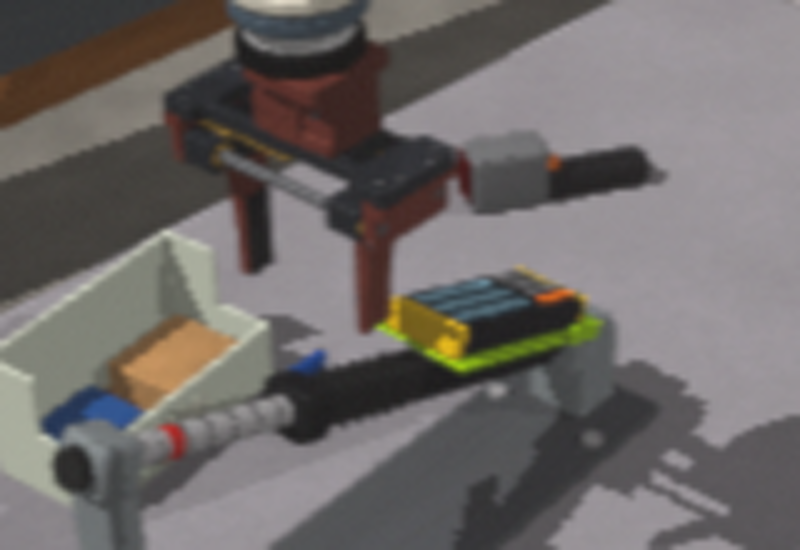

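View pics/t4.png

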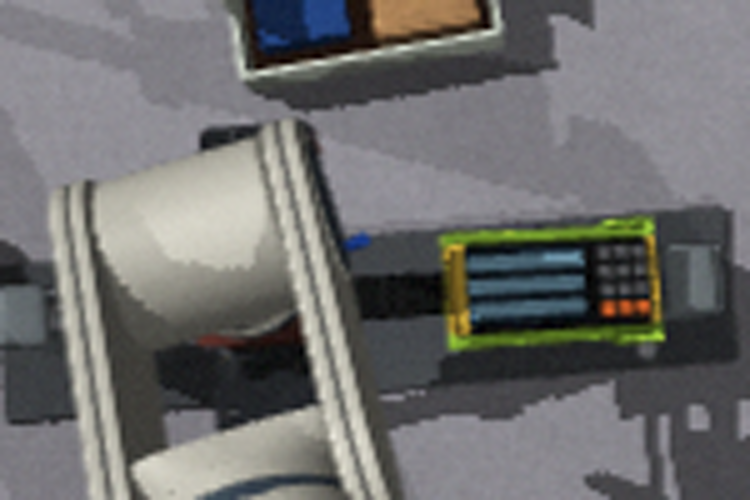

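The terminal sits flat, with its keypad end (top crop 655,280) at the lip and its screen up. Next comes the head, with the jaws wide open and centred 16 mm towards the lever.

Request:
apply_moves(commands=[[[0.008,-0.018,-0.01,0],[0.017,-0.036,-0.03,0],[0.017,-0.036,-0.06,0],[0.017,-0.036,-0.09,0],[0.017,-0.036,-0.108,0],[0.017,-0.036,-0.115,0],[0.017,-0.036,-0.115,0]]])

```text
t: 12.0
ee_pos: [531.0, 125.4, 318.2]
orientation: [1.16, 1.24, -1.16]
ft_force: [0.2, 0.3, 0.4]
width: 88.2
```

Run:
```python
from geo import *
o=readout.get_obs(); print(o['ee_pos'],o['ft_force'])
d=cam('side'); save(d,'s5.png',(240,150,360,250),6)
t=cam('top'); save(t,'t5.png',(200,170,350,270),5)
for n in ['side','top']:
  for k in ['grip_mid','head_edge','mark_mid','lever_tip']:
    for r in models.place_of(n,k):
      if r['conf']>.4: print(n,k,np.array(r['position']),round(r['conf'],2))
```

```text
[530.96 125.42 318.22] [0.21 0.31 0.39]
side head_edge [512.5 200.9 183. ] 0.7
side mark_mid [552.7 130.2 157.5] 0.5
side mark_mid [505.2 288.6 216.9] 0.41
top head_edge [512.8 198.6 180.2] 0.79
```

View pics/s5.png

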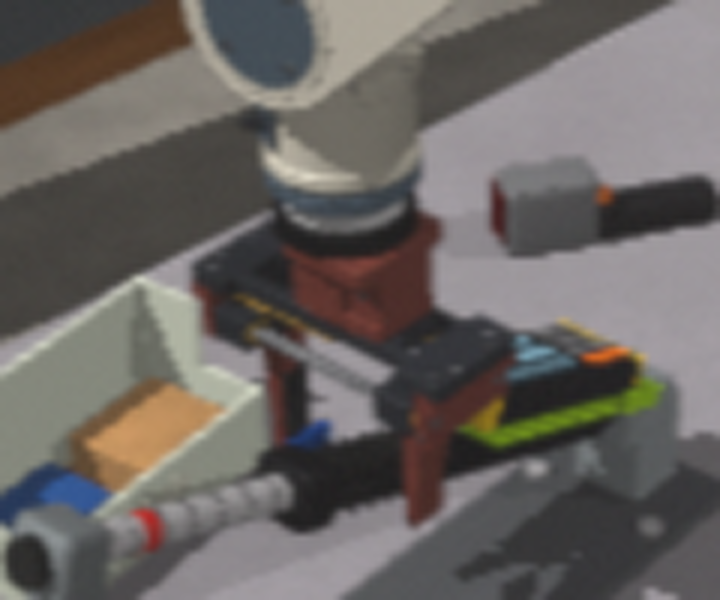

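View pics/t5.png

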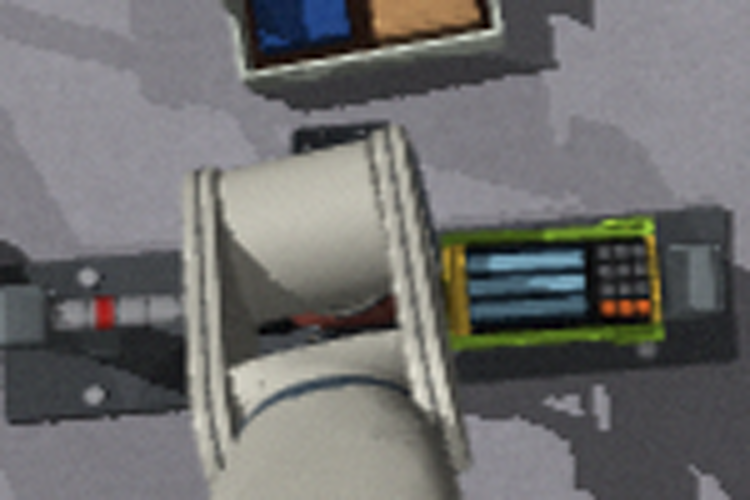

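Request:
apply_moves(commands=[[[-0.001,0.002,0,0],[-0.001,0.002,0,0],[-0.001,0.002,0,0],[-0.001,0.002,0,0]]], gripper=0.062)

```text
t: 13.0
ee_pos: [529.8, 127.5, 318.2]
orientation: [1.16, 1.24, -1.16]
ft_force: [0.4, 0.0, 0.2]
width: 62.0
```

Request:
apply_moves(commands=[[[-0.0005,0,0,0],[-0.001,0,0,0],[-0.001,0,0,0]]], gripper=0.058)

```text
t: 13.38
ee_pos: [529.9, 127.5, 318.6]
orientation: [1.162, 1.237, -1.157]
ft_force: [6.4, -0.7, -3.5]
width: 58.1
```

Request:
apply_moves(commands=[[[0,0,0,0],[0,0,0,0],[0,0,0,0]]], gripper=0.0555)

```text
t: 13.75
ee_pos: [529.2, 127.3, 318.4]
orientation: [1.161, 1.239, -1.159]
ft_force: [4.7, -3.7, -1.0]
width: 56.1
```

Request:
apply_moves(commands=[[[0.0005,0,0,0],[0.0005,0,0,0],[0.0005,0,0,0]]], gripper=0.0545)

```text
t: 14.12
ee_pos: [529.0, 127.3, 318.3]
orientation: [1.159, 1.24, -1.16]
ft_force: [-0.3, -4.4, 3.5]
width: 54.8
```

Run:
```python
from geo import *
o=readout.get_obs(); print(o['ee_pos'],o['ft_force'],o['width'])
d=cam('side'); save(d,'s6.png',(240,180,340,250),8)
```

```text
[529.05 127.34 318.35] [-0.31 -4.44  3.48] 54.79295938276484
```

View pics/s6.png

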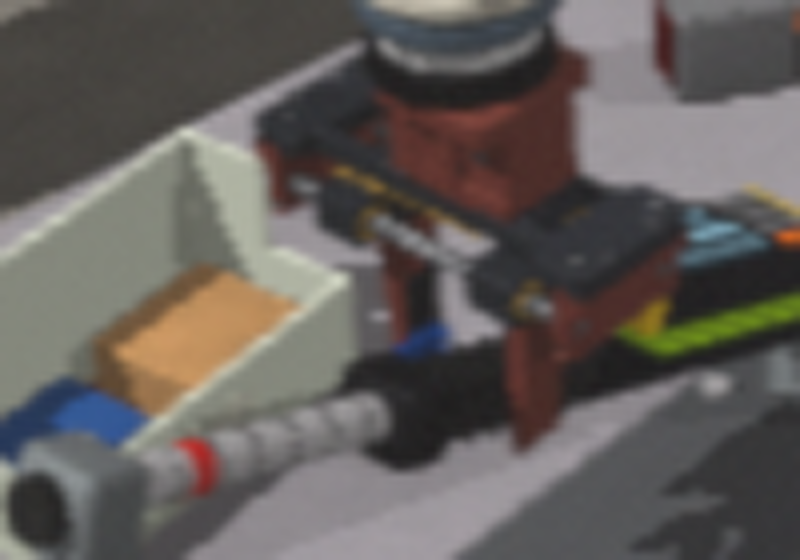

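```bash
cat >> geo.py <<'E'
P=np.array([523.67,-2.15,132.84,1.637])
def W(l,p=P):
    s=np.radians(20);h=np.array([np.cos(p[3]),np.sin(p[3]),0]);u=np.cos(s)*h+np.array([0,0,np.sin(s)]);n=-np.sin(s)*h+np.array([0,0,np.cos(s)]);yy=np.cross(n,u)
    return p[:3]+l[0]*u+l[1]*yy+l[2]*n
def redc(d,reg):
    hsv=cv2.cvtColor(d['color'],cv2.COLOR_RGB2HSV); x0,y0,x1,y1=reg; h=hsv[y0:y1,x0:x1].astype(float)
    rgb=d['color'][y0:y1,x0:x1].astype(float); w=np.clip(rgb[:,:,0]-np.maximum(rgb[:,:,1],rgb[:,:,2])-25,0,None)
    ys,xs=np.mgrid[y0:y1,x0:x1]; return np.array([(w*xs).sum(),(w*ys).sum()])/w.sum(),w
def svis(d,s,r=10):  # centre of visible front half surface of cylinder radius r at s
    a=W((s,0,-23)); c=-d['R'].T@d['t']; u=W((1,0,0))-W((0,0,0)); v=c-a; v-=u*(v@u); v/=np.linalg.norm(v); return a+v*r*0.8
E
python3 - <<'E'
from geo import *
for n,reg in [('top',(212,224,230,242)),('side',(254,228,272,246))]:
    d=cam(n); c,w=redc(d,reg); print(n,c); print(w.astype(int)[4:16,2:16])
    for s in [295,300,305,310]: print(s,proj(d,svis(d,s))[0])
E
```

```text
top [220.43 232.06]
[[  0   0   0   0   0   0   0   0   0   0   0   0   0   0]
 [  0   0   0   0   0  16  20  35  10   0   0   0   0   0]
 [  0   0   0   0   0  48  86  71  26   0   0   0   0   0]
 [  0   0   0   0   0  58 101  96  45   0   0   0   0   0]
 [  0   0   0   0   0  59 106  99  50   0   0   0   0   0]
 [  0   0   0   0   0  45 104  96  52   0   0   0   0   0]
 [  0   0   0   0   0  37  83  78  37   0   0   0   0   0]
 [  0   0   0   0   0  24  42  35   8   0   0   0   0   0]
 [  0   0   0   0   0   0   0   0   0   0   0   0   0   0]
 [  0   0   0   0   0   0   0   0   0   0   0   0   0   0]
 [  0   0   0   0   0   0   0   0   0   0   0   0   0   0]
 [  0   0   0   0   0   0   0   0   0   0   0   0   0   0]]
295 [223.17 231.69]
300 [221.6  231.78]
305 [220.03 231.86]
310 [218.46 231.95]
side [263.84 235.89]
[[ 0  0  0  0  0  0  0  0  0  0  0  0  0  0]
 [ 0  0  0  0  0  0  0  0  0  0  0  0  0  0]
 [ 0  0  0  0  0  0  0  0  0  0  0  0  0  0]
 [ 0  0  0  0  0  1 50 88 93 58  0  0  0  0]
 [ 0  0  0  0  0  0  5 50 97 96 42  0  0  0]
 [ 0  0  0  0  0  0  0 10 60 88 58  8  0  0]
 [ 0  0  0  0  0  0  0  0 35 71 52  8  0  0]
 [ 0  0  0  0  0  0  0  0 14 61 45  5  0  0]
 [ 0  0  0  0  0  0  0  0 19 52 30  0  0  0]
 [ 0  0  0  0  0  0  0  0 20 27  0  0  0  0]
 [ 0  0  0  0  0  0  0  0  0  0  0  0  0  0]
 [ 0  0  0  0  0  0  0  0  0  0  0  0  0  0]]
295 [266.58 237.39]
300 [265.34 237.74]
305 [264.1  238.08]
310 [262.85 238.43]
```

Request:
apply_moves(commands=[[[-0.0003,0.0047,0.0017,0],[-0.0008,0.0131,0.0048,0],[-0.0015,0.0225,0.0082,0],[-0.0021,0.0319,0.0116,0],[-0.0027,0.0412,0.015,0],[-0.0033,0.0506,0.0185,0],[-0.0039,0.0581,0.0212,0],[-0.0042,0.06,0.0219,0]]])

```text
t: 15.28
ee_pos: [524.9, 187.9, 340.4]
orientation: [1.159, 1.24, -1.159]
ft_force: [0.8, -6.1, 4.8]
width: 54.9
```

Run:
```python
from geo import *
o=readout.get_obs(); print(o['ee_pos'],o['ft_force'],o['width'])
d=cam('side'); save(d,'s7.png',(230,180,330,250),8)
for r in models.place_of('side','head_edge'): print(r)
d=cam('top'); save(d,'t7.png',(200,190,300,260),8)
for r in models.place_of('top','head_edge'): print(r)
```

```text
[524.95 187.86 340.44] [ 0.81 -6.08  4.8 ] 54.874197659476046
{'position': [506.4, 260.0, 201.2], 'conf': 0.86}
```

View pics/s7.png

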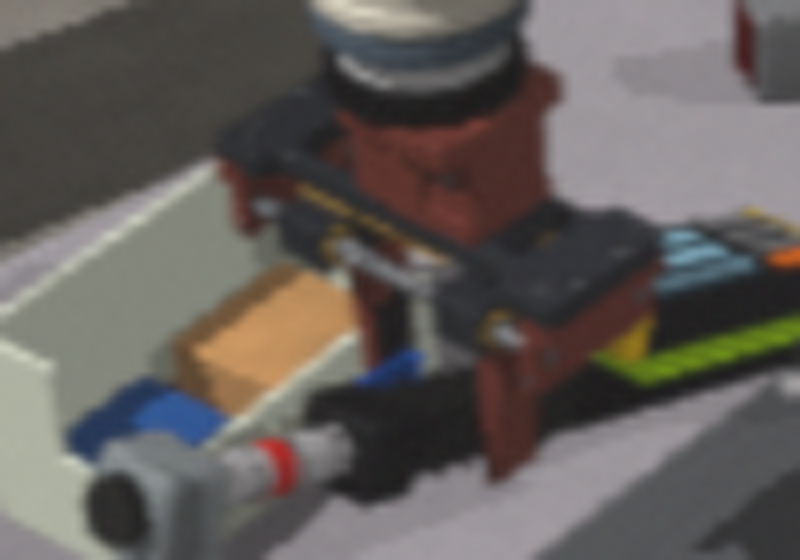

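View pics/t7.png

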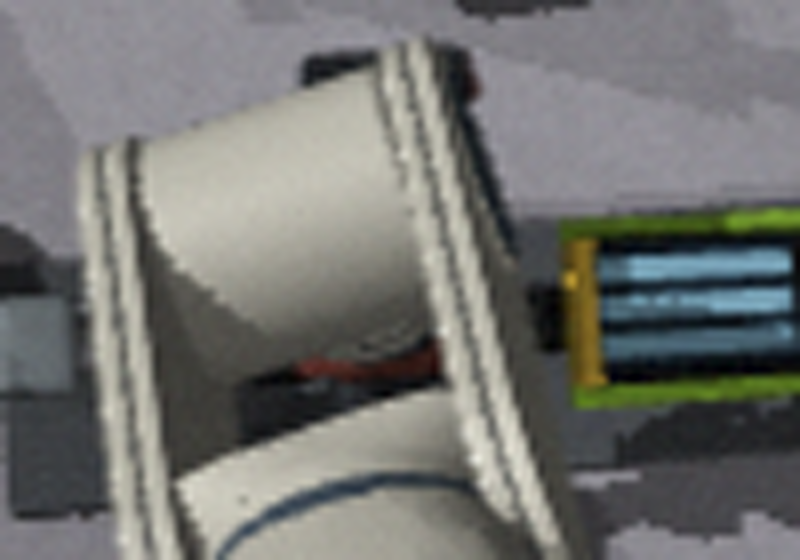

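Request:
apply_moves(commands=[[[-0.0004,0.0056,0.002,0],[-0.0009,0.0131,0.0048,0],[-0.0014,0.0206,0.0075,0],[-0.0018,0.0263,0.0096,0],[-0.0018,0.0263,0.0096,0]]])

```text
t: 16.1
ee_pos: [523.2, 214.1, 350.0]
orientation: [1.16, 1.24, -1.159]
ft_force: [0.1, -4.7, 5.8]
width: 54.9
```

Run:
```python
from geo import *
o=readout.get_obs(); print(o['ee_pos'],o['ft_force'],o['width'])
d=cam('side'); save(d,'s8.png',(235,205,295,250),13)
for r in models.place_of('side','head_edge'): print(r)
# intensity profile along tube, in terms of s
print('s', [ (s, d['color'][int(round(q[1]-1)),int(round(q[0]))].tolist()) for s in range(270,330,4) for q in [proj(d,svis(d,s))[0]]])
```

```text
[523.18 214.06 349.99] [ 0.13 -4.69  5.81] 54.90801570936335
{'position': [508.3, 287.8, 214.4], 'conf': 0.91}
{'position': [758.3, 139.1, 34.1], 'conf': 0.3}
s [(270, [35, 33, 34]), (274, [35, 34, 34]), (278, [37, 35, 36]), (282, [39, 38, 39]), (286, [41, 41, 42]), (290, [42, 41, 41]), (294, [59, 40, 40]), (298, [124, 36, 34]), (302, [153, 39, 37]), (306, [156, 73, 71]), (310, [151, 116, 116]), (314, [118, 114, 114]), (318, [125, 123, 124]), (322, [137, 135, 136]), (326, [115, 114, 114])]
```

View pics/s8.png

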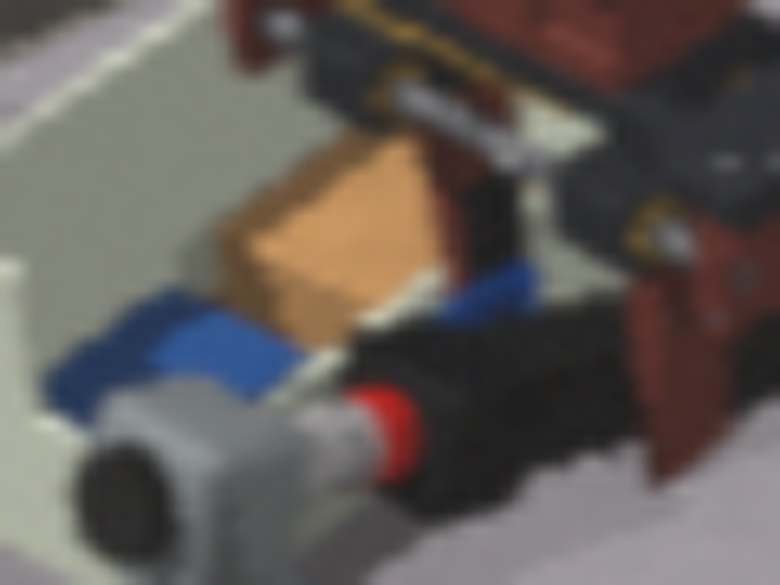

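Run:
```python
from geo import *
d=cam('side'); c,w=redc(d,(254,228,272,246)); print(c,w.sum()); print(w.astype(int)[4:16,2:16])
im=cv2.imread('pics/side0.png')[:,:,::-1]; c0,w0=redc({'color':np.ascontiguousarray(im)},(254,228,272,246)); print(c0,w0.sum(),w.sum()/w0.sum()); print(w.sum(1).astype(int));print(w0.sum(1).astype(int))
```

```text
[263.89 235.88] 1585.0
[[  0   0   0   0   0   0   0   0   0   0   0   0   0   0]
 [  0   0   0   0   0   0   0   0   0   0   0   0   0   0]
 [  0   0   0   0   0   0   1  12  14   0   0   0   0   0]
 [  0   0   0   0   0   7  59  95 102  71  13   0   0   0]
 [  0   0   0   0   0   0   5  48  96  99  61   0   0   0]
 [  0   0   0   0   0   0   0   9  59  89  64   5   0   0]
 [  0   0   0   0   0   0   0   0  35  71  55  10   0   0]
 [  0   0   0   0   0   0   0   0  15  61  50   7   0   0]
 [  0   0   0   0   0   0   0   0  19  54  37   0   0   0]
 [  0   0   0   0   0   0   0   0  23  30   4   0   0   0]
 [  0   0   0   0   0   0   0   0   0   0   0   0   0   0]
 [  0   0   0   0   0   0   0   0   0   0   0   0   0   0]]
[263.88 235.97] 1315.0 1.2053231939163498
[ 96  65  41   3   0   0  27 347 309 226 171 133 110  57   0   0   0   0]
[ 83  53  31   3   0   0   0 261 272 206 153 115  96  42   0   0   0   0]
```

Request:
apply_moves(commands=[[[-0.0001,0.0019,0.0007,0],[-0.0002,0.0037,0.0014,0],[-0.0002,0.0037,0.0014,0],[-0.0002,0.0037,0.0014,0]]])

```text
t: 16.75
ee_pos: [523.0, 217.4, 351.2]
orientation: [1.16, 1.24, -1.16]
ft_force: [-0.2, -4.3, 4.9]
width: 55.3
```

```bash
cat > red.py <<'E'
from geo import *
o=readout.get_obs(); print(o['ee_pos'],o['ft_force'],o['width'])
d=cam('side'); c,w=redc(d,(254,228,272,246)); print(c,w[6:].sum()/1560); print(w.astype(int)[4:16,2:16])
E
python3 red.py
```

```text
[523.   217.45 351.24] [-0.18 -4.3   4.89] 55.33487661205826
[263.22 235.38] 0.5769230769230769
[[ 0  0  0  0  0  0  0  0  0  0  0  0  0  0]
 [ 0  0  0  0  0  0  0  0  0  0  0  0  0  0]
 [ 0  0  0  0  0  0  1  8  0  0  0  0  0  0]
 [ 0  0  0  0  0  9 59 92 74 13  0  0  0  0]
 [ 0  0  0  0  0  0  4 49 88 62  0  0  0  0]
 [ 0  0  0  0  0  0  0 10 56 64  8  0  0  0]
 [ 0  0  0  0  0  0  0  0 33 57 23  0  0  0]
 [ 0  0  0  0  0  0  0  0 13 49 23  0  0  0]
 [ 0  0  0  0  0  0  0  0 18 43 16  0  0  0]
 [ 0  0  0  0  0  0  0  0 14 14  0  0  0  0]
 [ 0  0  0  0  0  0  0  0  0  0  0  0  0  0]
 [ 0  0  0  0  0  0  0  0  0  0  0  0  0  0]]
```

Request:
apply_moves(commands=[[[0,0.0008,0.0003,0],[0,0.0008,0.0003,0],[0,0.0008,0.0003,0],[0,0.0008,0.0003,0],[0,0.0008,0.0003,0],[0,0.0008,0.0003,0],[0,0.0008,0.0003,0],[0,0.0008,0.0003,0]]])

```text
t: 17.8
ee_pos: [523.0, 218.2, 351.4]
orientation: [1.159, 1.24, -1.16]
ft_force: [-0.3, -4.7, 4.8]
width: 54.8
```

```bash
python3 red.py
```

```text
[522.97 218.19 351.44] [-0.32 -4.7   4.78] 54.78580782347016
[262.91 234.96] 0.44871794871794873
[[ 0  0  0  0  0  0  0  0  0  0  0  0  0  0]
 [ 0  0  0  0  0  0  0  0  0  0  0  0  0  0]
 [ 0  0  0  0  0  0  1  4  0  0  0  0  0  0]
 [ 0  0  0  0  0 10 58 79 51  0  0  0  0  0]
 [ 0  0  0  0  0  0  4 45 76 43  0  0  0  0]
 [ 0  0  0  0  0  0  0  8 53 59  6  0  0  0]
 [ 0  0  0  0  0  0  0  0 32 47  5  0  0  0]
 [ 0  0  0  0  0  0  0  0 13 41  5  0  0  0]
 [ 0  0  0  0  0  0  0  0 16 32  0  0  0  0]
 [ 0  0  0  0  0  0  0  0  9  3  0  0  0  0]
 [ 0  0  0  0  0  0  0  0  0  0  0  0  0  0]
 [ 0  0  0  0  0  0  0  0  0  0  0  0  0  0]]
```

The collar edge sits at about the middle of the band and has been held there for about a second. Now I'll squeeze step by step, following the shift to −x.

Request:
apply_moves(commands=[[[-0.0005,0,0,0],[-0.001,-0.0001,0,0]]], gripper=0.0525)

```text
t: 18.1
ee_pos: [522.0, 218.0, 351.5]
orientation: [1.16, 1.24, -1.16]
ft_force: [0.9, -5.1, 3.6]
width: 52.8
```

Request:
apply_moves(commands=[[[-0.0005,0,0,0],[-0.001,-0.0001,0,0]]], gripper=0.0505)

```text
t: 18.35
ee_pos: [521.0, 218.0, 351.4]
orientation: [1.159, 1.24, -1.16]
ft_force: [1.6, -4.6, 3.9]
width: 51.1
```

Request:
apply_moves(commands=[[[-0.0004,0,0,0],[-0.0008,0,0,0]]], gripper=0.0485)

```text
t: 18.6
ee_pos: [520.0, 217.9, 351.4]
orientation: [1.159, 1.24, -1.16]
ft_force: [-0.7, -5.7, 4.8]
width: 48.8
```

Request:
apply_moves(commands=[[[-0.0005,0,0,0],[-0.001,0,0,0]]], gripper=0.0465)

```text
t: 18.85
ee_pos: [519.1, 217.9, 351.4]
orientation: [1.159, 1.24, -1.16]
ft_force: [-0.1, -6.2, 5.1]
width: 46.7
```

Request:
apply_moves(commands=[[[-0.0005,0,0,0],[-0.001,0,0,0]]], gripper=0.0445)

```text
t: 19.1
ee_pos: [518.1, 217.7, 351.4]
orientation: [1.159, 1.24, -1.16]
ft_force: [0.2, -7.8, 4.6]
width: 44.9
```

```bash
python3 red.py
```

```text
[518.07 217.74 351.37] [ 0.19 -7.81  4.55] 44.87675409423613
[263.05 235.12] 0.49166666666666664
[[ 0  0  0  0  0  0  0  0  0  0  0  0  0  0]
 [ 0  0  0  0  0  0  0  0  0  0  0  0  0  0]
 [ 0  0  0  0  0  0  0  4  0  0  0  0  0  0]
 [ 0  0  0  0  0 10 57 80 53  5  0  0  0  0]
 [ 0  0  0  0  0  0  4 46 87 60  0  0  0  0]
 [ 0  0  0  0  0  0  0  9 56 61  7  0  0  0]
 [ 0  0  0  0  0  0  0  0 32 48  7  0  0  0]
 [ 0  0  0  0  0  0  0  0 14 48 17  0  0  0]
 [ 0  0  0  0  0  0  0  0 17 32  0  0  0  0]
 [ 0  0  0  0  0  0  0  0  9  4  0  0  0  0]
 [ 0  0  0  0  0  0  0  0  0  0  0  0  0  0]
 [ 0  0  0  0  0  0  0  0  0  0  0  0  0  0]]
```

Still in the middle of the band. I'll finish closing.

Request:
apply_moves(commands=[[[-0.0005,0,0,0],[-0.001,0,0,0]]], gripper=0.0425)

```text
t: 19.4
ee_pos: [517.1, 217.6, 351.3]
orientation: [1.158, 1.24, -1.16]
ft_force: [1.5, -8.5, 4.6]
width: 42.7
```

Request:
apply_moves(commands=[[[-0.0005,0,0,0],[-0.0012,0,0,0],[-0.0012,0,0,0]]], gripper=0.04)

```text
t: 19.77
ee_pos: [515.9, 217.3, 351.1]
orientation: [1.158, 1.24, -1.161]
ft_force: [0.3, -9.2, 5.0]
width: 40.2
```

Request:
apply_moves(commands=[[[0,0,0,0],[0,0,0,0],[0,0,0,0]]], gripper=0.034)

```text
t: 20.15
ee_pos: [515.6, 217.2, 351.1]
orientation: [1.157, 1.24, -1.162]
ft_force: [-1.4, -10.7, 5.7]
width: 39.3
```

```bash
python3 red.py
```

```text
[515.61 217.19 351.05] [ -1.36 -10.68   5.7 ] 39.34197684736377
[263.25 235.37] 0.583974358974359
[[ 0  0  0  0  0  0  0  0  0  0  0  0  0  0]
 [ 0  0  0  0  0  0  0  0  0  0  0  0  0  0]
 [ 0  0  0  0  0  0  0  7  0  0  0  0  0  0]
 [ 0  0  0  0  0 10 60 93 78 23  0  0  0  0]
 [ 0  0  0  0  0  0  4 48 90 62  0  0  0  0]
 [ 0  0  0  0  0  0  0  9 56 62  9  0  0  0]
 [ 0  0  0  0  0  0  0  0 32 56 24  0  0  0]
 [ 0  0  0  0  0  0  0  0 13 49 22  0  0  0]
 [ 0  0  0  0  0  0  0  0 17 43 14  0  0  0]
 [ 0  0  0  0  0  0  0  0 15 15  0  0  0  0]
 [ 0  0  0  0  0  0  0  0  0  0  0  0  0  0]
 [ 0  0  0  0  0  0  0  0  0  0  0  0  0  0]]
```

Request:
apply_moves(commands=[[[0,0,0,0],[0,0,0,0],[0,0,0,0],[0,0,0,0],[0,0,0,0],[0,0,0,0],[0,0,0,0],[0,0,0,0]]])

```text
t: 21.2
ee_pos: [515.6, 217.2, 351.1]
orientation: [1.157, 1.24, -1.162]
ft_force: [-1.4, -10.0, 4.7]
width: 38.9
```

```bash
python3 red.py|head -2
python3 - <<'E'
from geo import *
d=cam('side'); save(d,'s9.png',(235,180,355,250),6)
for n in ['side','top']:
  dd=cam(n)
  for k in ['terminal_mid','screen_end','tray_mid','head_edge','lever_tip','pick_bin_mid','tape_roll_mid','scanner_mid']:
    for r in models.place_of(n,k)[:1]: print(n,k,np.array(r['position']),round(r['conf'],2))
save(dd,'t9.png')
E
```

```text
[515.62 217.17 351.07] [-1.36 -9.99  4.69] 38.94123045477969
[263.27 235.39] 0.5852564102564103
side terminal_mid [512.6 157.5 207.3] 0.73
side screen_end [514.  162.1 203.6] 0.67
side tray_mid [522.7  93.1 165.8] 0.55
side head_edge [505.1 291.1 213.4] 0.79
side pick_bin_mid [757.4 138.3  37.1] 0.76
side tape_roll_mid [549.7 472.3  25.2] 0.56
side scanner_mid [ 748.4 -316.6   29.6] 0.88
top terminal_mid [520.   87.  179.1] 0.56
top tray_mid [516.5  90.7 164. ] 0.67
top pick_bin_mid [754.9 134.9  39.8] 0.56
top tape_roll_mid [545.6 475.2  31. ] 0.9
top scanner_mid [ 748.5 -318.5   28.2] 0.87
```

View pics/s9.png

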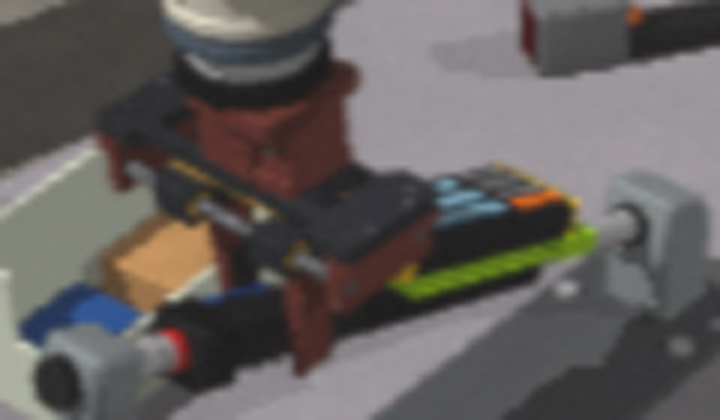

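View pics/t9.png

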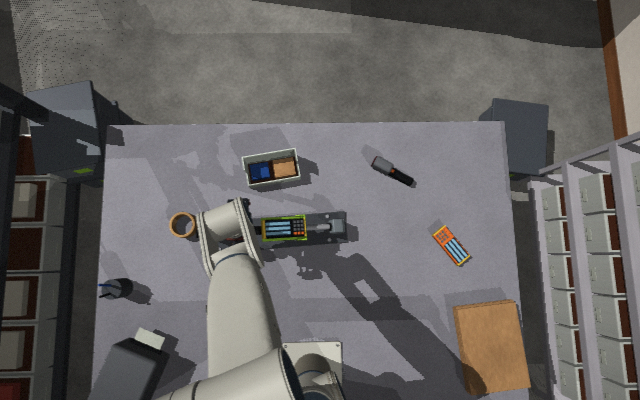

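```bash
python3 -c "
from workcell import workorder
print(workorder.close_job())"
```

```text
the job is handed in; nothing more can be done
None
```

The job is done and handed in at about 21 s, with the gripper still squeezing grip and lever together. No verdict was reported.

- **Terminal:** I laid the black terminal (not the orange look-alike) on the lime tray, screen up. I slid its keypad end against the lower lip until the force reached about 12 N, then let go. Later pictures still show it flat on the tray.
- **Head:** I took the grip and open lever together at about 55 mm. I pushed the head about 97 mm up the tube and held it still for about 1 s with its edge near the middle of the red band.
- **Lever:** I squeezed it shut in small steps. The final opening is 39 mm against the expected 40 mm, and the picture shows the lever lying along the grip.
- **Last checks:** The head crept about 1 mm down while the cam bit, so its edge now stands about 4 mm into the 10 mm band. It did not move during the following second. The pick bin, tape roll and scanner show no movement beyond the measuring error.
- **Disagreements:** In the last pictures the networks misplaced `terminal_mid` in the side view, where the gripper partly hides it. I judged the terminal by the pictures and the top view instead. They also gave no reading for the shut lever tip.

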